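Open the ferrule jar in its rack bay

ROBOT

A 7-joint arm with a two-finger parallel gripper is mounted at the origin on the work surface. World frame = base frame: x ahead of the robot, y to its left, z up, the work surface at z = 0. Lengths are in m, angles in rad, forces in N, time in s.
With the tool pointing down it reaches from about 0.425 to 0.925 m from the base axis. Payload 6.8 kg.
Tool frame: the origin (TCP) lies between the finger pads; the fingertips stand r.tcp_to_tips ahead of it and the grasp point (between the pads) lies 3 mm ahead of it (r.tcp_to_tips is the distance from the TCP to the fingertips, in m); z points along the fingers, y is the line along which they close (so a half turn about z gives the same grasp; the last joint's range is limited). The gripper opens to 85 mm and grips with 20 to 120 N. Pads are 22 mm wide; open, the fingers measure 114 mm over their backs; the gripper's body (76 mm by 85 mm) begins 54 mm behind the grasp point. The pads swing forward as they close: fully open they stand 13 mm farther back than shut.
Start: joints at [-1.323, 0.477, 0.022, 1.555, -0.011, 1.109, -0.083], TCP at [0.235, 0.633, 0.253] pointing down, gripper open.
Joint ranges: [-2.96, 2.96], [-0.34, 2.1], [-1.41, 1.46], [0.24, 2.44], [-1.37, 4.51], [0.17, 1.92], [-2.96, 2.96]. Speed limits (rad/s): [2.39, 2.39, 3.14, 3.14, 3.14, 3.14, 3.14].

INTERFACE

Orientations are given as a rotation vector (axis times angle).
In Python, from bench import r gives the robot as it stands. The module is installed in compiled form; this text tells all that it offers.
- The arm moves only by the tool step_arm, never from a script. Its argument "moves" is a list of rows, each an object of numbers: "rx", "ry", "rz": the turn, a rotation vector about the tool's x, y, z in degrees; "dx", "dy", "dz": the shift along the tool's x, y, z in mm; "gripper": the opening, from -1 (shut) to 1 (fully open). In form: [{"rx": .., "ry": .., "rz": .., "dx": .., "dy": .., "dz": .., "gripper": ..}, ...]. A call has 1 to 20 rows; each row shifts and turns the commanded pose from where the row before left it, along the tool's axes as they then stand; what a row does not reach is not made up. A row lasts 1/8 s, in which the tool goes at most 62.5 mm and 10.7 degrees, less where a joint would pass 70% of its speed; a pose out of reach is approached as far as the arm can. A call is refused whole if a number of a shift passes 62.5 or a number of a turn 10.7, either way. A call with a gripper value outside its range is refused whole. The fingers move at their own pace and stop on an object; "grip_force" is the grip in N (left out, the last holds). Time passes only in rows, so rows that do not move let the fingers close. It gives the time, the measured TCP pose, the force, the opening and the grip force at its end, in the units of the state.
- r.get_obs(): the state, without advancing time (a new reading comes with each control period).
- r.grab_frame(name): name is "side" or "top" or "wrist"; returns the picture (420x560x3 uint8, blue, green, red); there is no depth.
- r.camera_info(name): a dict with "mtx" (3x3 intrinsics, pixels), "D" ([k1, k2, p1, p2, k3] as OpenCV has them; the pictures are not rectified), "rvec" (rotation vector, rad) and "tvec" (3), from world to camera coordinates, as OpenCV has them. Camera axes: x right, y down, z forward; pixel columns grow to the right and rows downward; lengths in m; the calibration is good to about 2 mm. A picture is of the moment at which its call begins: read the wrist's pose just before it. camera_info takes no time and is no camera call; for the wrist camera it gives the pose at the moment of the call.
- r.hand_in(): hands the job in; it is judged then, once.
The state is a dict: "clock": time; "joints": joint angles; "qvel": joint speeds; "tau": joint torques, N m; "tcp_pos": TCP position; "orientation": TCP orientation; "contact_force": force on the tool from outside, world axes, zero at the start; "moment": the same for the moment, N m; "grip_width": finger opening in m; "gripper_force": force on a finger pad.
Only numpy, scipy, OpenCV 4.12 (cv2) and the standard library are available. Lean on these libraries where they do the work, as an engineer would, in place of code of your own. Each camera call takes 0.05 s, during which the arm holds its last target. There are 200 camera calls.

TASK

Stand the square jar of brass ferrules (orange lid) in the empty bay of the blue jar rack, fully home on the bay's floor with its lid still shut, so that the bay keeps it from turning. There unscrew its tight lid anticlockwise until the threads let go, then lift the lid straight off and finish still gripping it, level and just above the open mouth, clear of it by a centimetre or two. The jar stays home in its bay, and all other things stay where they are.

Things in the scene. Friction and masses are not known exactly. Their poses are not given: they have to be found in the camera images.
- jar_center (a point): clear square plastic jar of brass ferrules, 0.3 to 0.6 kg, loose on the bench: body 60 x 60 mm, 74 mm tall, then a round neck up to 97.5 mm (105 mm tall with its lid). Point: middle of the square body, on its axis, 37 mm above the underside; x, y square to its sides, z up. Any yaw: bring it square to the bay. On the open bench the jar turns with its lid; the bay stops that
- jar_mouth (a point): centre of the jar's mouth (top of the neck), on its axis, 97.5 mm above its underside. Quick right-hand lug thread, turned with 0.4 to 0.7 N m: 50 to 62 degrees anticlockwise from above, lid against jar, frees the lid, and up to 90 it stays free to lift; the jar may first follow by up to 12 degrees in the bay. The lid's skirt clears the mouth once it has risen 17 mm
- lid_center (a point): the jar's orange ribbed round lid, 57 mm across, 24 mm tall, 45 g, a part of its own. Point: on its axis, half-way up; shut, it lies 4 mm below the mouth's centre, 56 mm above jar_center, 7 mm free under its skirt. The shut lid carries the jar. A springy liner in it pushes it up with about 20 N: it rises 2 mm in turning, 2 mm more when free, but may be held at one height
- bay_floor (a point): empty bay of the jar rack, with a black ribbed mat on its floor: centre of the floor, 3 mm above the bench; x and y run square to the bay's walls, z up. Square inside, 66 x 66 mm, walls 4 mm thick with rounded tops, 42 mm above the bench. It is any one of the rack's three bays
- rack: blue sheet steel jar rack fixed to the bench, 74 mm (its x) by 214 mm (its y), 42 mm tall, three bays side by side along y, 70 mm apart; origin at the centre of its underside
- nut_jar_center (a point): bystander: a jar of the same shape and size with steel nuts and a blue lid, loose on the bench; point in the middle of its square body, 37 mm above the underside
- short_jar_a: bystander: short square jar, 60 x 60 mm, 57 mm tall, lime lid, standing loose in one of the other bays; origin at the centre of its underside
- short_jar_b: bystander: short square jar, 60 x 60 mm, 57 mm tall, purple lid, standing loose in the last bay; origin at the centre of its underside
- elbow_fitting: bystander: steel elbow fitting with a blue cap, 50 x 40 mm, 21 mm tall, lying loose nearest the robot, in the middle; origin at its underside
- union_fitting: bystander: straight steel fitting with a purple cap, 50 mm long, 19 mm tall, lying loose beyond the middle of the bench; origin at its underside
- spanner: bystander: open-ended spanner, 190 mm long, lying flat on the bench beyond the rack; origin at the middle of its underside
- threaded_rod: bystander: threaded rod with nuts and washers, 220 mm long, 28 mm tall, lying beyond the jars; origin at its middle, on the bench

How it is judged:
On the way, in this order (a step that is already met when the one before it is completed fails the run):
1. the jar stands fully home in the empty bay, its lid still shut (horizontal distance between jar_center and bay_floor below 0.006 m and z of jar_center in the frame of bay_floor below 0.039 m and angle between jar_center's own z axis and vertical below 0.05 rad and angle between the x axis of lid_center and the x axis of jar_center, either way round below 0.45 rad and z of lid_center in the frame of jar_mouth below -0.001 m), for 0.2 s.
2. the lid has been turned out of its threads, the jar still home in the bay (horizontal distance between jar_center and bay_floor below 0.006 m and z of jar_center in the frame of bay_floor below 0.042 m and angle between the x axis of lid_center and the x axis of jar_center, either way round above 0.75 rad and z of lid_center in the frame of jar_mouth below 0.01 m), for 0.1 s.
At the end, for the whole second after the job is handed in: The jar stands home in the bay (within 6 mm of its centre, within 2 mm of the floor, tilted less than 0.05 rad); the lid is off, gripped by the fingers (over 2 N), touching the jar nowhere, its lower edge 1 to 40 mm above the mouth, within 15 mm of the jar's axis and within 0.2 rad of level (horizontal distance between jar_center and bay_floor below 0.006 m and z of jar_center in the frame of bay_floor below 0.039 m and angle between jar_center's own z axis and vertical below 0.05 rad and z of lid_center in the frame of jar_mouth between 0.013 and 0.052 m and horizontal distance between lid_center and jar_mouth below 0.015 m and angle between lid_center's own z axis and vertical below 0.2 rad and contact force between lid and jar below 0.2 N and contact force between the fingers and lid above 2 N); the arm keeps its last pose, push and grip.
It fails at once if the jar is tipped over (angle between jar_center's own z axis and vertical above 0.6 rad).
It fails at once if another jar is moved by more than 25 mm (distance of any of nut_jar_center, short_jar_a, short_jar_b from where it was at the start of the episode above 0.025 m).
It fails at once if a fitting, the spanner or the rod is moved by more than 30 mm (distance of any of elbow_fitting, union_fitting, spanner, threaded_rod from where it was at the start of the episode above 0.03 m).
It also fails if it takes over 45 s, if anything falls off the work surface, if the arm or the gripper's body presses on something with over 40 N, if the wrist force passes 120 N, or if a joint passes its speed limit or range.

## Working session

There is one attempt and no reset: what is moved stays moved. The work goes in short steps, Python scripts to look and compute and a tool call to move; the robot and the scene stay as the last step left them, time stands still between calls to the robot, and variables do not carry over. Pictures are saved under pics/ and viewed, at most 10 in all, crops included, and the job is handed in when it is done.

Besides the shell and the picture viewer there is one more tool, called after "Emit:" by a JSON object that holds its "fn" and its "kwargs". step_arm: Moves the arm, as the interface text tells. Its arguments: {"type":"object","properties":{"moves":{"type":"array","items":{"type":"object","properties":{"rx":{"type":"number"},"ry":{"type":"number"},"rz":{"type":"number"},"dx":{"type":"number"},"dy":{"type":"number"},"dz":{"type":"number"},"gripper":{"type":"number"}}}},"grip_force":{"type":"number"}},"required":["moves"]}

```bash
mkdir -p pics
python3 - <<'E'
from bench import r
import cv2,numpy as np
for n in("top","side"):
    f=r.grab_frame(n); cv2.imwrite(f"pics/{n}0.png",f)
    c=r.camera_info(n); print(n,{k:np.round(v,4).tolist() for k,v in c.items()})
o=r.get_obs();print(o,r.tcp_to_tips)
E
```

```text
top {'mtx': [[452.8513, 0.0, 278.7603], [0.0, 452.8513, 212.745], [0.0, 0.0, 1.0]], 'D': [0.0124, 0.0, 0.0, 0.0, 0.0], 'rvec': [2.1514, -2.1388, 0.1906], 'tvec': [0.012, 0.583, 0.8169]}
side {'mtx': [[395.5391, 0.0, 282.3903], [0.0, 395.5391, 208.5178], [0.0, 0.0, 1.0]], 'D': [-0.0255, 0.0, 0.0, 0.0, 0.0], 'rvec': [2.1439, -0.9182, 0.3853], 'tvec': [-0.3998, 0.3451, 0.5235]}
{'clock': 0.1, 'joints': array([-1.32308856,  0.47772069,  0.02234916,  1.55630811, -0.01151375,
        1.10927949, -0.08311902]), 'qvel': array([-5.33225481e-04, -2.79235334e-04, -1.32016756e-03, -4.31125298e-03,
       -1.08793885e-03, -9.49104524e-05,  1.12561889e-04]), 'tau': array([ 4.08251683e-03, -5.97764289e+01,  1.61331754e+00, -2.81956297e+01,
        1.27373741e-02,  5.10539277e-03,  4.66857409e-05]), 'tcp_pos': array([0.23497658, 0.63227877, 0.25243962]), 'orientation': array([-5.55942743e-01, -3.09183060e+00,  2.47807152e-03]), 'contact_force': array([-0.75716993,  0.11333481, -0.33019278]), 'moment': array([-0.01462823, -0.01495155, -0.02027956]), 'gripper_force': 0.0, 'grip_width': 0.08535934922588279} 0.022
```

View pics/top0.png

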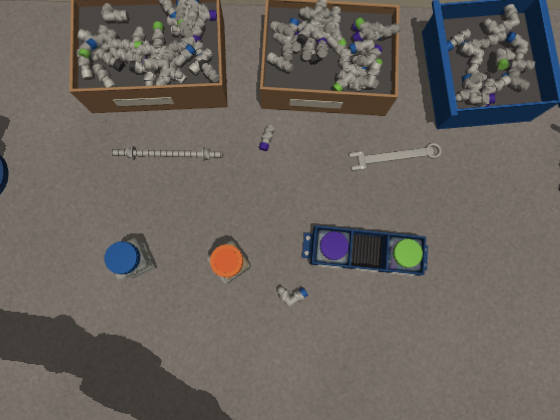

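View pics/side0.png

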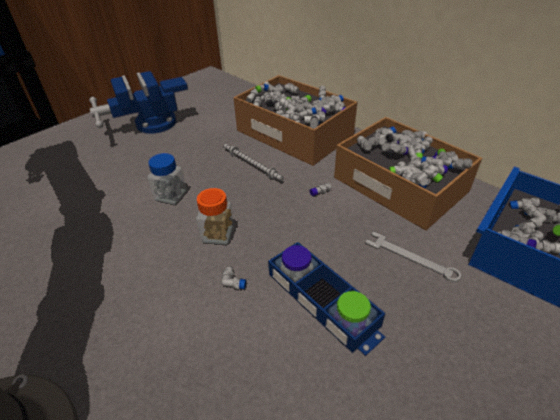

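The top picture shows the orange lid at about (227,260), the blue-lidded nut jar at (122,257), and the rack with purple (334,246), the empty black bay (369,250) and lime (408,253). In the side picture the orange lid is at (212,201) and the bay at (322,291).

```bash
cat > h.py <<'E'
import cv2,numpy as np
from bench import r
def cam(n):
    c=r.camera_info(n); return {k:np.array(v,float) for k,v in c.items()}
def proj(c,P): return cv2.projectPoints(np.asarray(P,float).reshape(-1,1,3),c['rvec'],c['tvec'],c['mtx'],c['D'])[0].reshape(-1,2)
def ray(c,uv):
    p=cv2.undistortPoints(np.asarray(uv,float).reshape(-1,1,2),c['mtx'],c['D']).reshape(-1,2)
    R=cv2.Rodrigues(c['rvec'])[0]; d=np.c_[p,np.ones(len(p))]@R; return -R.T@c['tvec'].ravel(),d
def onz(c,uv,z):
    o,d=ray(c,uv); return o+d*((z-o[2])/d[:,2])[:,None]
def cen(poly):
    m=cv2.moments(cv2.convexHull(poly.astype(np.float32))); return np.array([m['m10'],m['m01']])/m['m00']
def cyl(p,rad,h):
    a=np.linspace(0,2*np.pi,60,endpoint=False); q=np.c_[rad*np.cos(a),rad*np.sin(a),0*a]
    return np.r_[q+[0,0,h/2],q-[0,0,h/2]]+p
def blob(img,h0,h1,near=None,smin=140,vmin=60):
    hsv=cv2.cvtColor(img,cv2.COLOR_BGR2HSV); m=cv2.inRange(hsv,(h0,smin,vmin),(h1,255,255))
    n,l,s,c=cv2.connectedComponentsWithStats(m); i=1+np.argmax(s[1:,4]); 
    if near is not None: i=1+np.argmin(np.linalg.norm(c[1:]-near,axis=1)+1e3*(s[1:,4]<80))
    pts=np.argwhere(l==i)[:,::-1]; return cen(pts+0.0),s[i]
E
python3 - <<'E'
from h import *
from scipy.optimize import least_squares
I={n:cv2.imread(f'pics/{n}0.png') for n in('top','side')};C={n:cam(n) for n in I}
def fit(name,h0,h1,near,rad,h,g):
    cs={n:blob(I[n],h0,h1,near[n]) for n in I}
    f=lambda p:np.concatenate([cen(proj(C[n],cyl(p,rad,h)))-cs[n][0] for n in I])
    s=least_squares(f,g,diff_step=1e-3);print(name,s.x.round(4),s.fun.round(2),[(c[0].round(1),c[1]) for c in cs.values()])
    return s.x
fit('orange',3,15,{'top':(227,260),'side':(212,201)},.0285,.024,[.5,.1,.09])
fit('blue',100,120,{'top':(122,257),'side':(162,164)},.0285,.024,[.5,.3,.09])
fit('lime',30,50,{'top':(408,253),'side':(354,305)},.027,.015,[.5,-.3,.05])
fit('purple',122,145,{'top':(334,246),'side':(296,258)},.027,.015,[.5,-.1,.05])
c=C['top']
print('bay top',onz(c,[(369,250)],.003),'tcp',onz(c,[(230,262)],0.0))
a=cv2.resize(I['top'][225:290,195:265],None,fx=7,fy=7,interpolation=2)
b=cv2.resize(I['top'][215:285,295:435],None,fx=5.7,fy=5.7,interpolation=2)
b=cv2.resize(I['top'][215:285,295:435],(800,400),interpolation=2);cv2.imwrite('pics/rack.png',cv2.convertScaleAbs(b,alpha=1.8))
E
```

```text
orange [0.4891 0.108  0.0955] [ 0.06 -0.09 -0.12  0.02] [(array([226.2, 260.5]), array([210, 244,  33,  34, 861], dtype=int32)), (array([211.6, 201.4]), array([197, 188,  30,  28, 697], dtype=int32))]
blue [0.4934 0.2923 0.0945] [ 0.01 -0.02 -0.02  0.  ] [(array([121.3, 257.5]), array([105, 242,  33,  32, 854], dtype=int32)), (array([161.4, 163.9]), array([149, 153,  26,  23, 444], dtype=int32))]
lime [ 0.5075 -0.2245  0.0574] [ 0.08 -0.09 -0.1   0.03] [(array([407.5, 252.8]), array([394, 239,  29,  28, 609], dtype=int32)), (array([353.3, 306.1]), array([337, 291,  33,  31, 790], dtype=int32))]
purple [ 0.5207 -0.0879  0.057 ] [ 0.05 -0.07 -0.08  0.02] [(array([334.1, 245.2]), array([321, 231,  28,  29, 601], dtype=int32)), (array([296.1, 257.6]), array([281, 245,  31,  26, 587], dtype=int32))]
bay top [[ 0.51643693 -0.16471586  0.003     ]] tcp [[0.49137528 0.11047757 0.        ]]
```

View pics/rack.png

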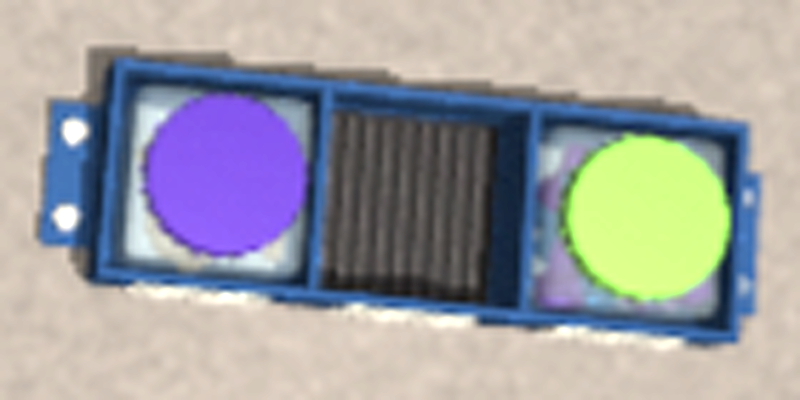

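The crop shows the rack outline, with the empty middle bay's inner rim running from x≈327 to 533. The jar is near (0.489, 0.108) with its lid at z≈0.095, and the bay is near (0.514, -0.157) with the rack yawed about -5.5°. I'll move over the jar and look from near.

Emit:
{"fn": "step_arm", "kwargs": {"moves": [{"dx": -35, "dy": -33.5, "gripper": 1}, {"dx": -35, "dy": -33.5}, {"dx": -35, "dy": -33.5}, {"dx": -35, "dy": -33.5}, {"dx": -35, "dy": -33.5}, {"dx": -35, "dy": -33.5}, {"dx": -35, "dy": -33.5}, {"dx": -35, "dy": -33.5}, {"dx": -35, "dy": -33.5}, {"dx": -35, "dy": -33.5}, {"dx": -35, "dy": -33.5}, {"dx": -35, "dy": -33.5}, {"dx": 0}]}}

```text
invalid input at $.moves[0]: expected keys rx, ry, rz, dx, dy, dz, gripper
```

Run:
```python
from h import *
o=r.get_obs(); c=cam('wrist'); f=r.grab_frame('wrist'); cv2.imwrite('pics/w1.png',f)
np.save('w1.npy',c,allow_pickle=True)
R=cv2.Rodrigues(o['orientation'])[0];Rc=cv2.Rodrigues(c['rvec'])[0];pc=-Rc.T@c['tvec'].ravel()
print(o['clock'],o['joints'].round(3),o['tcp_pos'].round(4),R.round(3).tolist(),o['contact_force'].round(1))
print('cam in tool',(R.T@(pc-o['tcp_pos'])).round(3),'axis',(R.T@Rc[2]).round(3),c['mtx'].round(0).tolist())
```

```text
0.1 [-1.323  0.478  0.022  1.556 -0.012  1.109 -0.083] [0.235  0.6323 0.2524] [[-0.937, 0.348, -0.0], [0.348, 0.937, -0.002], [-0.0, -0.002, -1.0]] [-0.8  0.1 -0.3]
cam in tool [ 0.071  0.001 -0.12 ] axis [-0.277 -0.001  0.961] [[291.0, 0.0, 279.0], [0.0, 291.0, 209.0], [0.0, 0.0, 1.0]]
```

View pics/w1.png

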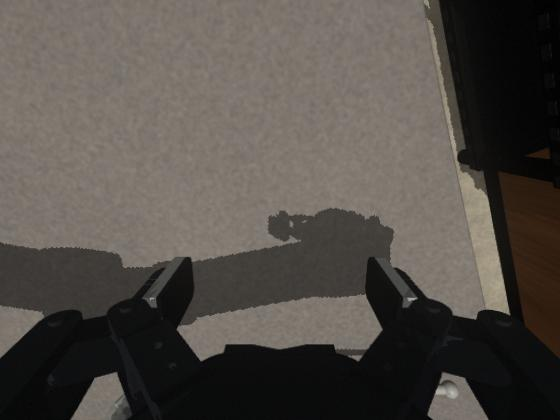

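The wrist picture shows only bare bench with the fingers at the bottom; the move was refused because every row needs all the keys. I'll send it again.

Emit:
{"fn": "step_arm", "kwargs": {"moves": [{"rx": 0, "ry": 0, "rz": 0, "dx": -36, "dy": -31, "dz": 0, "gripper": 1}, {"rx": 0, "ry": 0, "rz": 0, "dx": -36, "dy": -31, "dz": 0, "gripper": 1}, {"rx": 0, "ry": 0, "rz": 0, "dx": -36, "dy": -31, "dz": 0, "gripper": 1}, {"rx": 0, "ry": 0, "rz": 0, "dx": -36, "dy": -31, "dz": 0, "gripper": 1}, {"rx": 0, "ry": 0, "rz": 0, "dx": -36, "dy": -31, "dz": 0, "gripper": 1}, {"rx": 0, "ry": 0, "rz": 0, "dx": -36, "dy": -31, "dz": 0, "gripper": 1}, {"rx": 0, "ry": 0, "rz": 0, "dx": -36, "dy": -31, "dz": 0, "gripper": 1}, {"rx": 0, "ry": 0, "rz": 0, "dx": -36, "dy": -31, "dz": 0, "gripper": 1}, {"rx": 0, "ry": 0, "rz": 0, "dx": -36, "dy": -31, "dz": 0, "gripper": 1}, {"rx": 0, "ry": 0, "rz": 0, "dx": -36, "dy": -31, "dz": 0, "gripper": 1}, {"rx": 0, "ry": 0, "rz": 0, "dx": -36, "dy": -31, "dz": 0, "gripper": 1}, {"rx": 0, "ry": 0, "rz": 0, "dx": -36, "dy": -31, "dz": 0, "gripper": 1}, {"rx": 0, "ry": 0, "rz": 0, "dx": -36, "dy": -31, "dz": 0, "gripper": 1}, {"rx": 0, "ry": 0, "rz": 0, "dx": 0, "dy": 0, "dz": 0, "gripper": 1}]}}

```text
clock: 1.9
tcp_pos: [0.5347, 0.0875, 0.2533]
orientation: [0.567, 3.089, -0.003]
contact_force: [0.3, 0.0, -0.0]
grip_width: 0.0857
gripper_force: 0.0
```

Run:
```python
from h import *
o=r.get_obs(); c=cam('wrist'); f=r.grab_frame('wrist'); cv2.imwrite('pics/w1.png',f)
np.save('w1.npy',c,allow_pickle=True)
R=cv2.Rodrigues(o['orientation'])[0]
print(o['clock'],o['joints'].round(3),o['tcp_pos'].round(4),R.round(3).tolist(),o['contact_force'].round(1))
```

```text
1.9 [-0.527  0.261  0.299  1.892 -0.088  1.001  1.017] [0.5347 0.0875 0.2533] [[-0.935, 0.355, 0.001], [0.355, 0.935, -0.002], [-0.001, -0.001, -1.0]] [ 0.3  0.  -0. ]
```

View pics/w1.png

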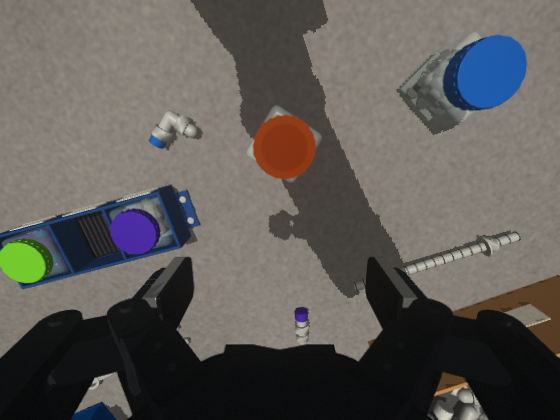

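The wrist picture shows the orange lid at (285,147) with the body's corners peeking out around it, and the rack with its empty bay at (97,238). I'll zoom in on both.

Run:
```python
from h import *
f=cv2.imread('pics/w1.png')
a=cv2.resize(f[95:195,235:335],(400,400),interpolation=2); b=cv2.resize(f[180:295,0:200],(800-100,400),interpolation=2)
a=cv2.resize(f[97:197,238:332],(376,400),interpolation=2)
b=cv2.resize(f[190:270,40:146],(424,320),interpolation=2)
out=np.zeros((400,800,3),np.uint8);out[:,:376]=cv2.convertScaleAbs(a,alpha=2);out[:320,376:]=cv2.convertScaleAbs(b,alpha=2);cv2.imwrite('pics/z1.png',out)
from scipy.optimize import least_squares
C={'top':cam('top'),'wrist':np.load('w1.npy',allow_pickle=True).item(),'side':cam('side')}
I={'top':cv2.imread('pics/top0.png'),'wrist':f,'side':cv2.imread('pics/side0.png')}
for nm,h0,h1,near,rad,h,g in(('orange',3,15,{'top':(227,260),'wrist':(285,147),'side':(212,201)},.0285,.024,[.5,.1,.09]),('lime',30,50,{'top':(408,253),'wrist':(25,260),'side':(354,305)},.027,.015,[.5,-.2,.05]),('purple',122,145,{'top':(334,246),'wrist':(134,232),'side':(296,258)},.027,.015,[.5,-.1,.05])):
  for S in(('top','wrist'),('wrist','side'),('top','wrist','side')):
    cs={n:blob(I[n],h0,h1,near[n],vmin=40)[0] for n in S}
    s=least_squares(lambda p:np.concatenate([cen(proj(C[n],cyl(p,rad,h)))-cs[n] for n in S]),g,diff_step=1e-3);print(nm,S,s.x.round(4),s.fun.round(1))
```

```text
orange ('top', 'wrist') [0.4898 0.1099 0.0769] [0.  0.1 0.  0.1]
orange ('wrist', 'side') [0.4888 0.11   0.094 ] [-0.   0.3 -0.8  0.2]
orange ('top', 'wrist', 'side') [0.4889 0.1097 0.0939] [-0.8  0.1 -0.4  0.5 -0.6  0.3]
lime ('top', 'wrist') [ 0.508  -0.2266  0.05  ] [-0.  -0.1 -0.  -0. ]
lime ('wrist', 'side') [ 0.5083 -0.2231  0.0537] [ 0.   0.6 -0.7  0.5]
lime ('top', 'wrist', 'side') [ 0.5082 -0.2238  0.0535] [-1.  -0.3 -0.3  0.7 -0.5  0.9]
purple ('top', 'wrist') [ 0.5214 -0.0889  0.0492] [-0.  -0.1 -0.  -0. ]
purple ('wrist', 'side') [ 0.5212 -0.0861  0.0541] [-0.   0.5 -0.6  0.4]
purple ('top', 'wrist', 'side') [ 0.5212 -0.0867  0.0538] [-0.8 -0.2 -0.3  0.5 -0.4  0.7]
```

View pics/z1.png

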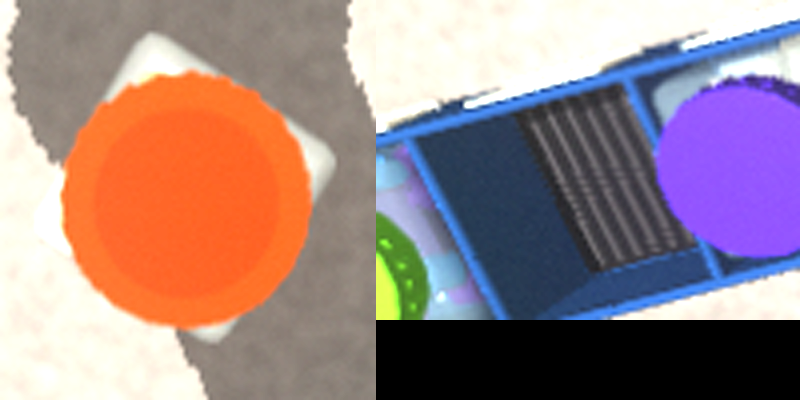

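The zoom gives a straight jar shoulder edge from about (284,110) to (315,131). It also gives the bay rim's four corners at about (48,222), (103,208), (125,260) and (71,271).

Run:
```python
from h import *
w=np.load('w1.npy',allow_pickle=True).item(); t=cam('top')
z=lambda L:[(40+(x-376)/4,190+y/4) for x,y in L]
ang=lambda P:np.degrees(np.arctan2(*(P[1]-P[0])[1::-1])).round(1)
q=onz(w,z([(410,128),(630,72),(718,277),(502,327)]),.042);print(q.round(4)[:,:2].tolist(),'bay w',q.mean(0).round(4))
print([np.linalg.norm(q[i]-q[i-1]).round(4) for i in range(4)])
for L in([(412,140),(497,315)],[(632,80),(718,275)],[(376,135),(660,62)],[(376,135),(800,25)]):print('rack dir w',ang(onz(w,z(L),.042)))
q=onz(t,[(295+x/5.714,215+y/5.714) for x,y in[(328,84),(537,106),(523,318),(314,298)]],.042);print(q.round(4)[:,:2].tolist(),'bay t',q.mean(0).round(4),ang(q[[2,1]]),ang(q[[3,0]]),ang(q[[1,0]]),ang(q[[2,3]]))
zj=lambda L:[(238+x/4,97+y/4) for x,y in L]
for L in([(185,50),(310,133)],[(130,57),(105,98)],[(320,185),(333,163)]):print('jar',ang(onz(w,zj(L),.074)))
c=onz(w,zj([(152,30),(337,158),(215,345),(42,215)]),.074);print(c.round(4).tolist(),c.mean(0),[np.linalg.norm(c[i]-c[i-1]).round(4) for i in range(4)],[ang(c[[i,(i+1)%4]]) for i in range(4)])
```

```text
[[0.4757, -0.1822], [0.4834, -0.1135], [0.5508, -0.1219], [0.5419, -0.1924]] bay w [ 0.513  -0.1525  0.042 ]
[np.float64(0.067), np.float64(0.0692), np.float64(0.0679), np.float64(0.071)]
rack dir w -7.6
rack dir w -6.6
rack dir w 83.7
rack dir w 83.8
[[0.5519, -0.1255], [0.545, -0.1954], [0.4746, -0.1883], [0.4808, -0.1194]] bay t [ 0.5131 -0.1572  0.042 ] -5.8 -5.0 84.3 84.9
jar 37.1
jar -54.0
jar 129.6
[[0.45, 0.1167, 0.074], [0.4944, 0.149, 0.074], [0.5278, 0.1044, 0.074], [0.4811, 0.0751, 0.074]] [0.48833278 0.11130614 0.074     ] [np.float64(0.052), np.float64(0.0548), np.float64(0.0558), np.float64(0.0552)] [np.float64(36.0), np.float64(-53.1), np.float64(-147.9), np.float64(126.7)]
```

The jar is at (0.489, 0.110) with yaw about 36.5°, and the bay at (0.513, -0.155) with yaw about -6°, so the jar needs +42.5° of rz. I'll go down over the lid, with TCP z at 0.102.

Emit:
{"fn": "step_arm", "kwargs": {"moves": [{"rx": 0, "ry": 0, "rz": 0, "dx": 25, "dy": 2.5, "dz": 0, "gripper": 1}, {"rx": 0, "ry": 0, "rz": 0, "dx": 25.5, "dy": 2, "dz": 25, "gripper": 1}, {"rx": 0, "ry": 0, "rz": 0, "dx": 0, "dy": 0, "dz": 35, "gripper": 1}, {"rx": 0, "ry": 0, "rz": 0, "dx": 0, "dy": 0, "dz": 35, "gripper": 1}, {"rx": 0, "ry": 0, "rz": 0, "dx": 0, "dy": 0, "dz": 30, "gripper": 1}, {"rx": 0, "ry": 0, "rz": 0, "dx": 0, "dy": 0, "dz": 26, "gripper": 1}, {"rx": 0, "ry": 0, "rz": 0, "dx": 0, "dy": 0, "dz": 0, "gripper": 1}, {"rx": 0, "ry": 0, "rz": 0, "dx": 0, "dy": 0, "dz": 0, "gripper": 1}], "grip_force": 80}}

```text
clock: 2.95
tcp_pos: [0.4878, 0.1146, 0.103]
orientation: [0.554, 3.092, 0.001]
contact_force: [0.6, -0.1, -0.3]
grip_width: 0.0854
gripper_force: 0.0
```

Run:
```python
from h import *
o=r.get_obs(); c=cam('wrist'); f=r.grab_frame('wrist'); g=r.grab_frame('side')
print(o['clock'],o['joints'].round(3),o['tcp_pos'].round(4),o['contact_force'].round(1))
a=cv2.resize(g[120:270,130:300],(454,400),interpolation=2)
out=np.hstack([cv2.convertScaleAbs(a,alpha=1.6),cv2.resize(f[:,120:440],(305,400))]);cv2.imwrite('pics/g1.png',out)
```

```text
2.95 [-0.543  0.411  0.23   2.105 -0.153  0.641  1.007] [0.4878 0.1146 0.103 ] [ 0.6 -0.1 -0.3]
```

View pics/g1.png

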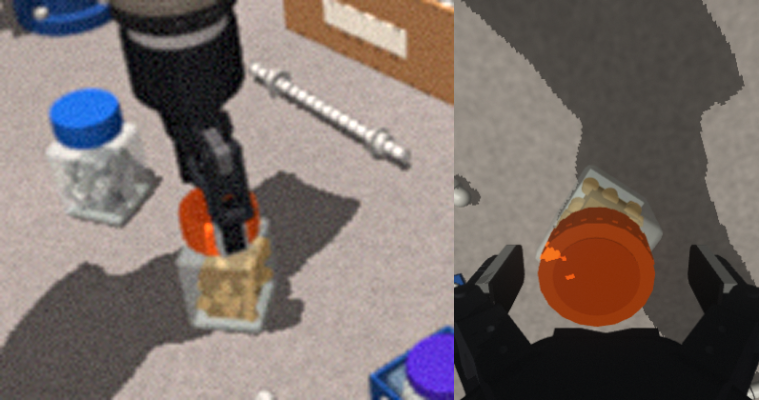

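The fingers straddle the lid. It lies about 4 mm off the finger midline in the wrist view, which agrees with the measured TCP. I'll correct that and close.

Emit:
{"fn": "step_arm", "kwargs": {"moves": [{"rx": 0, "ry": 0, "rz": 0, "dx": -2.5, "dy": -4, "dz": 0, "gripper": 1}, {"rx": 0, "ry": 0, "rz": 0, "dx": 0, "dy": 0, "dz": 0, "gripper": -1}, {"rx": 0, "ry": 0, "rz": 0, "dx": 0, "dy": 0, "dz": 0, "gripper": -1}, {"rx": 0, "ry": 0, "rz": 0, "dx": 0, "dy": 0, "dz": 0, "gripper": -1}, {"rx": 0, "ry": 0, "rz": 0, "dx": 0, "dy": 0, "dz": 0, "gripper": -1}, {"rx": 0, "ry": 0, "rz": 0, "dx": 0, "dy": 0, "dz": 0, "gripper": -1}], "grip_force": 80}}

```text
clock: 3.8
tcp_pos: [0.4889, 0.1093, 0.1031]
orientation: [0.557, 3.092, 0.001]
contact_force: [-2.5, -0.6, 7.4]
grip_width: 0.0544
gripper_force: 82.3
```

Emit:
{"fn": "step_arm", "kwargs": {"moves": [{"rx": 0, "ry": 0, "rz": 0, "dx": 0, "dy": 0, "dz": -10, "gripper": -1}, {"rx": 0, "ry": 0, "rz": 0, "dx": 0, "dy": 0, "dz": -25, "gripper": -1}, {"rx": 0, "ry": 0, "rz": 0, "dx": 0, "dy": 0, "dz": -30, "gripper": -1}, {"rx": 0, "ry": 0, "rz": 0, "dx": 0, "dy": 0, "dz": -25, "gripper": -1}, {"rx": 0, "ry": 0, "rz": 8.5, "dx": 0, "dy": 0, "dz": 0, "gripper": -1}, {"rx": 0, "ry": 0, "rz": 8.5, "dx": 0, "dy": 0, "dz": 0, "gripper": -1}, {"rx": 0, "ry": 0, "rz": 8.5, "dx": 0, "dy": 0, "dz": 0, "gripper": -1}, {"rx": 0, "ry": 0, "rz": 8.5, "dx": 0, "dy": 0, "dz": 0, "gripper": -1}, {"rx": 0, "ry": 0, "rz": 8.5, "dx": 0, "dy": 0, "dz": 0, "gripper": -1}, {"rx": 0, "ry": 0, "rz": 0, "dx": 0, "dy": 0, "dz": 0, "gripper": -1}]}}

```text
clock: 5.05
tcp_pos: [0.4878, 0.109, 0.1919]
orientation: [-1.636, -2.681, 0.002]
contact_force: [0.9, -0.3, -6.4]
grip_width: 0.0543
gripper_force: 86.1
```

Run:
```python
from h import *
o=r.get_obs(); R=cv2.Rodrigues(o['orientation'])[0]
print(o['clock'],o['joints'].round(3),o['tcp_pos'].round(4),o['contact_force'].round(1),o['grip_width'])
print(R.round(3).tolist(), np.degrees(np.arctan2(R[1,1],R[0,1])))
print('to bay, tool mm',(R.T@(np.array([.513,-.155,.193])-o['tcp_pos'])*1e3).round(1))
```

```text
5.05 [-0.693  0.277  0.413  2.051 -0.147  0.843  0.279] [0.4878 0.109  0.1919] [ 0.9 -0.3 -6.4] 0.054297317299222166
[[-0.457, 0.889, -0.001], [0.889, 0.457, -0.001], [0.0, -0.002, -1.0]] 27.20140055846861
to bay, tool mm [-246.3  -98.3   -0.9]
```

Emit:
{"fn": "step_arm", "kwargs": {"moves": [{"rx": 0, "ry": 0, "rz": 0, "dx": -18, "dy": -7, "dz": 0, "gripper": -1}, {"rx": 0, "ry": 0, "rz": 0, "dx": -33, "dy": -13, "dz": 0, "gripper": -1}, {"rx": 0, "ry": 0, "rz": 0, "dx": -33, "dy": -13, "dz": 0, "gripper": -1}, {"rx": 0, "ry": 0, "rz": 0, "dx": -33, "dy": -13, "dz": 0, "gripper": -1}, {"rx": 0, "ry": 0, "rz": 0, "dx": -33, "dy": -13, "dz": 0, "gripper": -1}, {"rx": 0, "ry": 0, "rz": 0, "dx": -33, "dy": -13, "dz": 0, "gripper": -1}, {"rx": 0, "ry": 0, "rz": 0, "dx": -33, "dy": -13, "dz": 0, "gripper": -1}, {"rx": 0, "ry": 0, "rz": 0, "dx": -20, "dy": -9, "dz": 0, "gripper": -1}, {"rx": 0, "ry": 0, "rz": 0, "dx": -10, "dy": -4, "dz": 0, "gripper": -1}, {"rx": 0, "ry": 0, "rz": 0, "dx": 0, "dy": 0, "dz": 0, "gripper": -1}, {"rx": 0, "ry": 0, "rz": 0, "dx": 0, "dy": 0, "dz": 0, "gripper": -1}]}}

```text
clock: 6.42
tcp_pos: [0.5135, -0.153, 0.1921]
orientation: [-1.635, -2.681, -0.001]
contact_force: [0.9, 0.1, -5.8]
grip_width: 0.0541
gripper_force: 86.1
```

Run:
```python
from h import *
o=r.get_obs(); R=cv2.Rodrigues(o['orientation'])[0]
print(o['clock'],o['joints'].round(3),o['tcp_pos'].round(4),o['contact_force'].round(1),np.degrees(np.arctan2(R[1,1],R[0,1])))
print('to bay, tool mm',(R.T@(np.array([.513,-.155,.193])-o['tcp_pos'])*1e3).round(1))
c=cam('wrist'); f=r.grab_frame('wrist'); g=r.grab_frame('side'); t=r.grab_frame('top')
np.save('w2.npy',c,allow_pickle=True)
for n,i in(('w2',f),('s2',g),('t2',t)):cv2.imwrite(f'pics/{n}.png',i)
a=cv2.resize(g[180:360,235:395],(355,400),interpolation=2)
out=np.hstack([cv2.convertScaleAbs(a,alpha=1.6),cv2.convertScaleAbs(cv2.resize(f[:,60:500],(440,400)),alpha=1.5)]);cv2.imwrite('pics/c2.png',out)
```

```text
6.425 [-0.234  0.348  0.504  1.976 -0.218  0.871  0.862] [ 0.5135 -0.153   0.1921] [ 0.9  0.1 -5.8] 27.24781353109343
to bay, tool mm [-1.5 -1.3 -0.9]
```

View pics/c2.png

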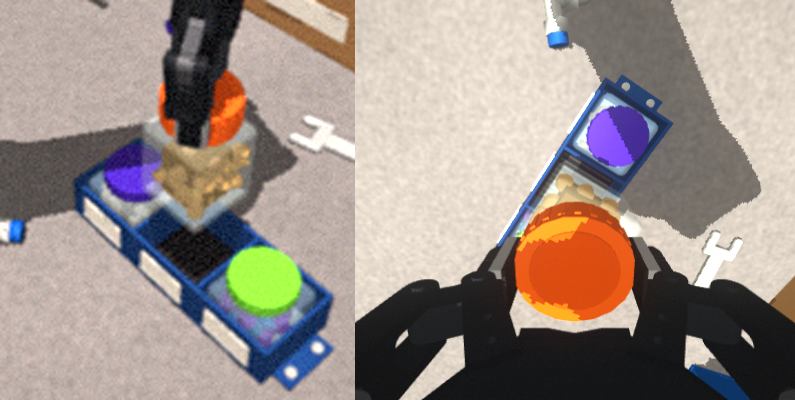

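The side panel shows the jar hanging upright above the bay. The wrist panel shows the rack and jar nearly parallel. I'll overlay models of the rack and jar to check the fit.

Run:
```python
from h import *
from scipy.optimize import least_squares
w=np.load('w2.npy',allow_pickle=True).item(); S=cam('side'); f=cv2.imread('pics/w2.png'); g=cv2.imread('pics/s2.png')
# rack yaw/centre check from purple lid in wrist w2
o,d=ray(w,[blob(f,122,145,(322,142),vmin=30)[0]]);print('purple w2 at z .055',(o+d*((.055-o[2])/d[:,2])[:,None]).round(4), blob(f,122,145,(322,142),vmin=30)[1])
b=blob(f,2,20,(280,280),vmin=40);s=least_squares(lambda p:cen(proj(w,cyl([*p,.182],.0285,.024)))-b[0],[.513,-.155],diff_step=1e-3);print('lid w2',s.x.round(4),b[1])
def sq(c,yaw,hx,hy,z):
    a=np.radians(yaw);R=np.array([[np.cos(a),-np.sin(a)],[np.sin(a),np.cos(a)]])
    return np.c_[np.array([[-hx,-hy],[hx,-hy],[hx,hy],[-hx,hy]])@R.T+c,[z]*4]
def draw(im,c,q,col,k,off):
    p=((proj(c,q)-off+.5)*k).astype(int);cv2.polylines(im,[p],True,col,1,cv2.LINE_AA)
def panel(im,c,x0,y0,x1,y1,k):
    a=cv2.convertScaleAbs(cv2.resize(im[y0:y1,x0:x1],None,fx=k,fy=k,interpolation=2),alpha=1.5)
    B=np.array([.513,-.155]);off=np.array([x0,y0])
    draw(a,c,sq(B,-6,.035,.105,.042),(0,255,255),k,off);draw(a,c,sq(B,-6,.035,.035,.042),(0,255,255),k,off)
    for z in(.089,.163):draw(a,c,sq([.5135,-.153],-5.7,.03,.03,z),(0,0,255),k,off)
    return a
A=panel(f,w,195,70,385,270,2.9);Bp=panel(g,S,235,180,345,360,2.1)
out=np.zeros((580,A.shape[1]+Bp.shape[1],3),np.uint8);out[:,:A.shape[1]]=A[:580];out[:Bp.shape[0],A.shape[1]:]=Bp;print(out.shape);cv2.imwrite('pics/ov.png',out)
```

```text
purple w2 at z .055 [[ 0.5206 -0.0855  0.055 ]] [ 291  111   63   64 3050]
lid w2 [ 0.513  -0.1518] [  219   212   121   126 12056]
(580, 782, 3)
```

View pics/ov.png

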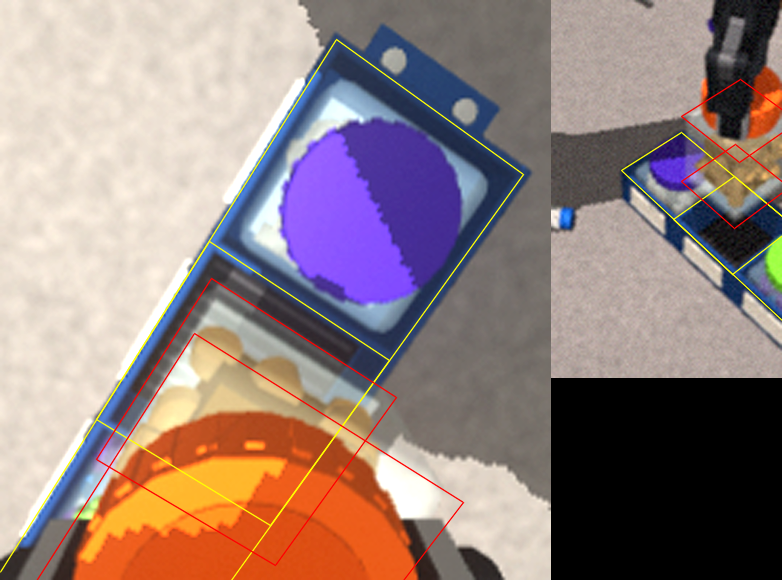

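The overlay agrees with the rack to about 1 mm (outer corner at (531,172), as predicted). The jar's bottom edge runs along its predicted square. I'll apply the small correction and descend in stages.

Emit:
{"fn": "step_arm", "kwargs": {"moves": [{"rx": 0, "ry": 0, "rz": 0.3, "dx": -1.5, "dy": -1.3, "dz": 0, "gripper": -1}, {"rx": 0, "ry": 0, "rz": 0, "dx": 0, "dy": 0, "dz": 15, "gripper": -1}, {"rx": 0, "ry": 0, "rz": 0, "dx": 0, "dy": 0, "dz": 18, "gripper": -1}, {"rx": 0, "ry": 0, "rz": 0, "dx": 0, "dy": 0, "dz": 10, "gripper": -1}, {"rx": 0, "ry": 0, "rz": 0, "dx": 0, "dy": 0, "dz": 0, "gripper": -1}, {"rx": 0, "ry": 0, "rz": 0, "dx": 0, "dy": 0, "dz": 0, "gripper": -1}]}}

```text
clock: 7.32
tcp_pos: [0.5133, -0.1566, 0.1494]
orientation: [1.646, 2.675, 0.0]
contact_force: [-0.1, -0.1, -5.9]
grip_width: 0.0544
gripper_force: 86.1
```

Emit:
{"fn": "step_arm", "kwargs": {"moves": [{"rx": 0, "ry": 0, "rz": 0, "dx": 1, "dy": 0.5, "dz": 0, "gripper": -1}, {"rx": 0, "ry": 0, "rz": 0, "dx": 0, "dy": 0, "dz": 3, "gripper": -1}, {"rx": 0, "ry": 0, "rz": 0, "dx": 0, "dy": 0, "dz": 3, "gripper": -1}, {"rx": 0, "ry": 0, "rz": 0, "dx": 0, "dy": 0, "dz": 3, "gripper": -1}, {"rx": 0, "ry": 0, "rz": 0, "dx": 0, "dy": 0, "dz": 3, "gripper": -1}, {"rx": 0, "ry": 0, "rz": 0, "dx": 0, "dy": 0, "dz": 0, "gripper": -1}]}}

```text
clock: 8.07
tcp_pos: [0.5128, -0.1553, 0.1369]
orientation: [-1.646, -2.675, 0.0]
contact_force: [0.2, -0.1, -5.3]
grip_width: 0.0542
gripper_force: 86.1
```

Run:
```python
from bench import r
o=r.get_obs();print(o['tcp_pos'].round(4),o['contact_force'].round(1),o['moment'].round(2))
```

```text
[ 0.5128 -0.1553  0.1369] [ 0.2 -0.1 -5.3] [ 0.   -0.03  0.04]
```

The jar's bottom is below the rim with no contact, so I'll continue down.

Emit:
{"fn": "step_arm", "kwargs": {"moves": [{"rx": 0, "ry": 0, "rz": 0, "dx": 0, "dy": 0, "dz": 5, "gripper": -1}, {"rx": 0, "ry": 0, "rz": 0, "dx": 0, "dy": 0, "dz": 5, "gripper": -1}, {"rx": 0, "ry": 0, "rz": 0, "dx": 0, "dy": 0, "dz": 5, "gripper": -1}, {"rx": 0, "ry": 0, "rz": 0, "dx": 0, "dy": 0, "dz": 5, "gripper": -1}, {"rx": 0, "ry": 0, "rz": 0, "dx": 0, "dy": 0, "dz": 5, "gripper": -1}, {"rx": 0, "ry": 0, "rz": 0, "dx": 0, "dy": 0, "dz": 3, "gripper": -1}, {"rx": 0, "ry": 0, "rz": 0, "dx": 0, "dy": 0, "dz": 0, "gripper": -1}, {"rx": 0, "ry": 0, "rz": 0, "dx": 0, "dy": 0, "dz": 0, "gripper": -1}]}}

```text
clock: 9.07
tcp_pos: [0.5131, -0.1554, 0.1094]
orientation: [1.646, 2.676, 0.0]
contact_force: [0.6, 0.2, -5.7]
grip_width: 0.0543
gripper_force: 86.1
```

Run:
```python
from bench import r
o=r.get_obs();print(o['tcp_pos'].round(4),o['contact_force'].round(1),o['moment'].round(2),o['joints'].round(2))
```

```text
[ 0.5131 -0.1554  0.1094] [ 0.6  0.2 -5.7] [-0.01  0.03 -0.01] [-0.17  0.47  0.44  2.03 -0.31  0.7   0.94]
```

Emit:
{"fn": "step_arm", "kwargs": {"moves": [{"rx": 0, "ry": 0, "rz": 0, "dx": 0, "dy": 0, "dz": 2, "gripper": -1}, {"rx": 0, "ry": 0, "rz": 0, "dx": 0, "dy": 0, "dz": 1.5, "gripper": -1}, {"rx": 0, "ry": 0, "rz": 0, "dx": 0, "dy": 0, "dz": 0, "gripper": -1}, {"rx": 0, "ry": 0, "rz": 0, "dx": 0, "dy": 0, "dz": 0, "gripper": -1}]}}

```text
clock: 9.57
tcp_pos: [0.5132, -0.1553, 0.1063]
orientation: [1.646, 2.676, 0.001]
contact_force: [-2.3, 1.8, 4.5]
grip_width: 0.0541
gripper_force: 87.2
```

Emit:
{"fn": "step_arm", "kwargs": {"moves": [{"rx": 0, "ry": 0, "rz": 0, "dx": 0, "dy": 0, "dz": 0.7, "gripper": -1}, {"rx": 0, "ry": 0, "rz": 0, "dx": 0, "dy": 0, "dz": 0, "gripper": -1}, {"rx": 0, "ry": 0, "rz": 0, "dx": 0, "dy": 0, "dz": 0, "gripper": -1}], "grip_force": 110}}

```text
clock: 9.95
tcp_pos: [0.5132, -0.1553, 0.1062]
orientation: [1.646, 2.676, 0.002]
contact_force: [-4.4, 2.4, 13.6]
grip_width: 0.0532
gripper_force: 113.0
```

The jar is home: TCP z is 0.1062 against a predicted 0.1061, and the floor is carrying load. Now I'll turn it anticlockwise.

Emit:
{"fn": "step_arm", "kwargs": {"moves": [{"rx": 0, "ry": 0, "rz": -5, "dx": 0, "dy": 0, "dz": 0, "gripper": -1}, {"rx": 0, "ry": 0, "rz": -5, "dx": 0, "dy": 0, "dz": 0, "gripper": -1}, {"rx": 0, "ry": 0, "rz": -5, "dx": 0, "dy": 0, "dz": 0, "gripper": -1}, {"rx": 0, "ry": 0, "rz": -5, "dx": 0, "dy": 0, "dz": 0, "gripper": -1}, {"rx": 0, "ry": 0, "rz": -5, "dx": 0, "dy": 0, "dz": 0, "gripper": -1}, {"rx": 0, "ry": 0, "rz": -5, "dx": 0, "dy": 0, "dz": 0, "gripper": -1}, {"rx": 0, "ry": 0, "rz": -5, "dx": 0, "dy": 0, "dz": 0, "gripper": -1}, {"rx": 0, "ry": 0, "rz": -5, "dx": 0, "dy": 0, "dz": 0, "gripper": -1}]}}

```text
clock: 10.95
tcp_pos: [0.5148, -0.1556, 0.1071]
orientation: [0.628, 3.074, 0.001]
contact_force: [-4.1, 1.9, 15.7]
grip_width: 0.0534
gripper_force: 113.6
```

Run:
```python
from h import *
o=r.get_obs();R=cv2.Rodrigues(o['orientation'])[0];print(np.degrees(np.arctan2(R[1,1],R[0,1])),o['tcp_pos'].round(4),o['contact_force'].round(1),o['moment'].round(2),o['joints'].round(2))
```

```text
66.92200943276521 [ 0.5148 -0.1556  0.1071] [-4.1  1.9 15.7] [ 0.43  0.74 -0.19] [-0.03  0.45  0.26  2.02 -0.18  0.68  1.51]
```

Emit:
{"fn": "step_arm", "kwargs": {"moves": [{"rx": 0, "ry": 0, "rz": -5, "dx": 0.5, "dy": 0, "dz": 0, "gripper": -1}, {"rx": 0, "ry": 0, "rz": -5, "dx": 0.5, "dy": 0, "dz": 0, "gripper": -1}, {"rx": 0, "ry": 0, "rz": -5, "dx": 0, "dy": 0, "dz": 0, "gripper": -1}, {"rx": 0, "ry": 0, "rz": -5, "dx": 0, "dy": 0, "dz": 0, "gripper": -1}, {"rx": 0, "ry": 0, "rz": -5, "dx": 0, "dy": 0, "dz": 0, "gripper": -1}, {"rx": 0, "ry": 0, "rz": -5, "dx": 0, "dy": 0, "dz": 0, "gripper": -1}, {"rx": 0, "ry": 0, "rz": -5, "dx": 0, "dy": 0, "dz": 0, "gripper": -1}, {"rx": 0, "ry": 0, "rz": -5, "dx": 0, "dy": 0, "dz": 0, "gripper": -1}, {"rx": 0, "ry": 0, "rz": 0, "dx": 0, "dy": 0, "dz": 0, "gripper": -1}]}}

```text
clock: 12.08
tcp_pos: [0.5148, -0.1557, 0.1075]
orientation: [-0.459, 3.102, -0.003]
contact_force: [-1.5, 0.4, 15.0]
grip_width: 0.0537
gripper_force: 113.5
```

Run:
```python
from h import *
o=r.get_obs();R=cv2.Rodrigues(o['orientation'])[0];print(np.degrees(np.arctan2(R[1,1],R[0,1])),R[:,2].round(3),o['tcp_pos'].round(4),o['contact_force'].round(1),o['moment'].round(2),o['joints'].round(2))
```

```text
106.84011157884412 [ 0.006 -0.001 -1.   ] [ 0.5148 -0.1557  0.1075] [-1.5  0.4 15. ] [0.18 0.35 0.15] [ 0.12  0.44  0.08  2.01 -0.05  0.68  2.09]
```

Emit:
{"fn": "step_arm", "kwargs": {"moves": [{"rx": 0, "ry": 0, "rz": 0, "dx": 0, "dy": 0, "dz": -1, "gripper": -1}, {"rx": 0, "ry": 0, "rz": 0, "dx": 0, "dy": 0, "dz": -1, "gripper": -1}, {"rx": 0, "ry": 0, "rz": 0, "dx": 0, "dy": 0, "dz": -1, "gripper": -1}, {"rx": 0, "ry": 0, "rz": 0, "dx": 0, "dy": 0, "dz": -1, "gripper": -1}, {"rx": 0, "ry": 0, "rz": 0, "dx": 0, "dy": 0, "dz": -2, "gripper": -1}, {"rx": 0, "ry": 0, "rz": 0, "dx": 0, "dy": 0, "dz": 0, "gripper": -1}]}}

```text
clock: 12.82
tcp_pos: [0.5122, -0.1551, 0.1111]
orientation: [-0.459, 3.108, -0.0]
contact_force: [1.6, -1.2, -1.7]
grip_width: 0.054
gripper_force: 115.4
```

Run:
```python
from h import *
o=r.get_obs();print(o['tcp_pos'].round(4),o['contact_force'].round(1),o['moment'].round(2))
```

```text
[ 0.5122 -0.1551  0.1111] [ 1.6 -1.2 -1.7] [-0.22 -0.43 -0.03]
```

Emit:
{"fn": "step_arm", "kwargs": {"moves": [{"rx": 0, "ry": 0, "rz": 0, "dx": 0, "dy": 0, "dz": -1.5, "gripper": -1}, {"rx": 0, "ry": 0, "rz": 0, "dx": 0, "dy": 0, "dz": -1.5, "gripper": -1}, {"rx": 0, "ry": 0, "rz": 0, "dx": 0, "dy": 0, "dz": 0, "gripper": -1}]}}

```text
clock: 13.2
tcp_pos: [0.5119, -0.1551, 0.1142]
orientation: [0.459, -3.108, 0.0]
contact_force: [0.2, -1.1, -0.2]
grip_width: 0.0536
gripper_force: 115.4
```

Run:
```python
from h import *
o=r.get_obs();print(o['tcp_pos'].round(4),o['contact_force'].round(1),o['moment'].round(2))
```

```text
[ 0.5119 -0.1551  0.1142] [ 0.2 -1.1 -0.2] [-0.34 -0.15 -0.  ]
```

The lid is free and the jar isn't hanging from it. I'll lift it clear.

Emit:
{"fn": "step_arm", "kwargs": {"moves": [{"rx": 0, "ry": 0, "rz": 0, "dx": 0, "dy": 0, "dz": -3, "gripper": -1}, {"rx": 0, "ry": 0, "rz": 0, "dx": 0, "dy": 0, "dz": -4, "gripper": -1}, {"rx": 0, "ry": 0, "rz": 0, "dx": 0, "dy": 0, "dz": -4, "gripper": -1}, {"rx": 0, "ry": 0, "rz": 0, "dx": 0, "dy": 0, "dz": -4, "gripper": -1}, {"rx": 0, "ry": 0, "rz": 0, "dx": 0, "dy": 0, "dz": -4, "gripper": -1}, {"rx": 0, "ry": 0, "rz": 0, "dx": 0, "dy": 0, "dz": -4, "gripper": -1}, {"rx": 0, "ry": 0, "rz": 0, "dx": 0, "dy": 0, "dz": 0, "gripper": -1}, {"rx": 0, "ry": 0, "rz": 0, "dx": 0, "dy": 0, "dz": 0, "gripper": -1}]}}

```text
clock: 14.2
tcp_pos: [0.512, -0.1549, 0.137]
orientation: [0.459, -3.108, -0.0]
contact_force: [-0.0, 0.6, -0.3]
grip_width: 0.054
gripper_force: 115.5
```

Run:
```python
from h import *
o=r.get_obs();R=cv2.Rodrigues(o['orientation'])[0];print(R[:,2].round(3),o['tcp_pos'].round(4),o['contact_force'].round(1),o['moment'].round(2),o['grip_width'])
g=r.grab_frame('side');f=r.grab_frame('wrist')
a=cv2.resize(g[200:350,250:400],(440,440),interpolation=2)
cv2.imwrite('pics/end.png',np.hstack([cv2.convertScaleAbs(a,alpha=1.6),cv2.convertScaleAbs(cv2.resize(f[:,110:450],(356,440)),alpha=1.4)]))
```

```text
[-0.  0. -1.] [ 0.512  -0.1549  0.137 ] [-0.   0.6 -0.3] [-0.02 -0.   -0.02] 0.0540014506709602
```

View pics/end.png

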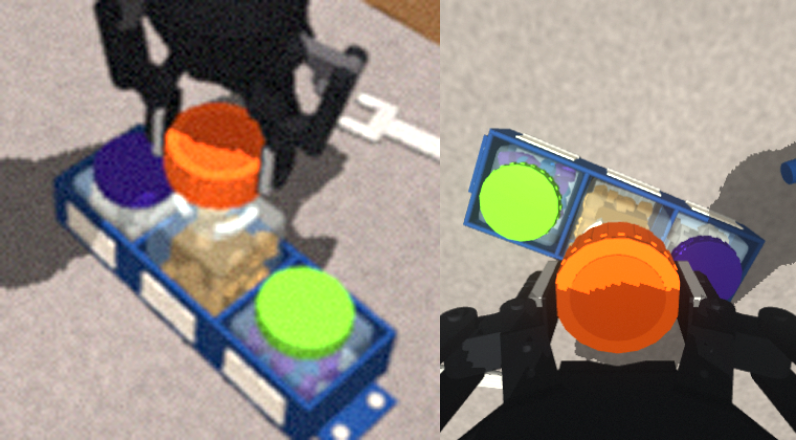

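The jar sits home in the bay. The lid is gripped level above the mouth, touching nothing, so I'll hand in.

```bash
python3 -c "
from bench import r
print(r.hand_in())"
```

```text
the job is handed in; nothing more can be done
None
```

I handed the job in at about 14 s: the jar looks home in the middle bay, and the lid is off and gripped level about 1–2 cm above the mouth with no measured contact, though the hand-in call returned no verdict.

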